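# Load the backup cartridge into the keyed drive dock

### The arm

A 6-joint arm with a two-finger parallel gripper is mounted at the origin on a cart in front of the work surface, level with it; the furniture and walls round the work are solid. World frame = base frame: x ahead of the robot, y to its left, z up, the work surface at z = 0. Lengths are in m, angles in rad, forces in N, time in s.
With the tool pointing down it reaches from about 0.35 to 0.975 m from the base axis. Payload 4.9 kg.
Tool frame: the origin (TCP) lies at the very end of the fingers, on their centre line; the grasp point (between the pads) lies 19 mm behind it (manip.grasp_offset is the distance from the TCP to the grasp point, in m); z points along the fingers, y is the line along which they close (so a half turn about z gives the same grasp; the last joint's range is limited). The gripper opens to 85 mm and grips with 20 to 120 N. Pads are 22 mm wide; open, the fingers measure 114 mm over their backs; the gripper's body (76 mm by 85 mm) begins 54 mm behind the grasp point. The pads swing forward as they close: fully open they stand 13 mm farther back than shut.
Start: joints at [-0.119, 0.053, 1.613, -0, 1.476, -0.119], TCP at [0.625, 0, 0.231] pointing down, gripper open.
Joint ranges: [-3.01, 3.01], [-1.01, 2.22], [0.06, 2.58], [-1.02, 4.17], [0.09, 2.62], [-3.14, 3.14]. Speed limits (rad/s): [2.57, 2.57, 3.14, 3.14, 3.14, 3.14].

### API

Orientations are given as a unit quaternion [w, x, y, z].
In Python, from plant import manip, eyes, job_done, models gives the robot as it stands.
- The arm moves only by the tool servo_tool, never from a script. Its argument "motion" is one flat list of numbers, 5 for each row, row after row: the opening, from -1 (shut) to 1 (fully open), then the shift along the tool's x, y, z normalised to -1 to 1, where 1 is 120 mm, then the turn about the tool's z normalised to -1 to 1, where 1 is 45 degrees. A call has 1 to 5 rows; each row is the pose to reach, as a shift and turn from the pose commanded when the call began, along the tool's axes at that moment; what a row does not reach only later rows make up. A row lasts 1/8 s, in which the tool goes at most 62.5 mm and 10.7 degrees, less where a joint would pass 70% of its speed; a pose out of reach is approached as far as the arm can. A call with a number of a shift or a turn outside -1 to 1 is refused whole. A call with a gripper value outside its range is refused whole. The fingers move at their own pace and stop on an object; the grip force is fixed at half the most. Time passes only in rows, so rows that repeat a pose let the fingers close. It gives the time, the measured TCP pose, the force, the opening and the grip force at its end, in the units of the state.
- manip.state(): the state, without advancing time (a new reading comes with each control period).
- eyes.grab_frame(name): name is "scene" or "side" or "wrist"; returns (picture, depth): 420x560x3 uint8, red, green, blue; 420x560 float32, m along the optical axis (not along the pixel's ray), 0 where there is no reading.
- eyes.camera_params(name): a dict with "fov_y" (degrees; the focal length in pixels is half the picture's height over the tangent of half this angle, whatever the lens; pixels are square), "cx", "cy" (the principal point, pixels), "pose" (4x4, takes a point from camera to world coordinates); the wrist camera has in their place "T_tool_cam" (4x4, takes a point from camera to tool coordinates, whose origin is the TCP and whose axes are the flange's). Camera axes: x right, y up, looking along -z (the intrinsics and any distortion apply to the point x, -y, -z); pixel columns grow to the right and rows downward; lengths in m; the calibration is good to about 2 mm. A picture is of the moment at which its call begins: read the wrist's pose just before it. camera_params takes no time and is no camera call.
- job_done(): hands the job in; it is judged then, once.
Trained networks look in the newest picture that a camera, given by its name, has taken for a name from the list of things; names that differ only in an ending like _2 or _b are one class to them, and where a whole thing is asked for, a point or a joint stands for the part that bears it (a point fixed in the world has none). Each returns a list of dicts, best first, with "p" (0 to 1); they miss things now and then, are a little off and sometimes report something else, mostly with a low value. They report only what shows in the picture. A call takes as long as a camera call. They do not tell look-alikes from the thing itself.
- models.regions_of(camera, label): "mask" (420x560 bool, what is visible of it) and "pixel" ([column, row] in pixels, amid what is visible of it).
The state is a dict: "time": time; "joint_pos": joint angles; "joint_vel": joint speeds; "joint_efforts": joint torques, N m; "tool_pos": TCP position; "tool_rot": TCP orientation; "contact_force": force on the tool from outside, world axes, zero at the start; "ft_torque": the same for the moment, N m; "gripper_width": opening from 0.0 (shut) to 1.0 (fully open); "grasp_force": force on a finger pad.
Only numpy, scipy, OpenCV 4.12 (cv2) and the standard library are available. Lean on these libraries where they do the work, as an engineer would, in place of code of your own. Each camera call takes 0.05 s, during which the arm holds its last target. There are 200 camera calls.

### The job

Load the grey backup cartridge into the drive dock: swing the dock's door out of the way, slide the cartridge along the desk with its orange keyway lined up with the orange key rib in the bay until it is fully home, then shut the door on it. Keep the cartridge flat on the desk all the way, and do not disturb the mug, the stapler or the earbud case.

Things in the scene. Friction and masses are not known exactly. Their poses are not given: they have to be found in the camera images.
- dock: Drive dock fixed to the desk: aluminium hood, dark top plate, 140 mm wide, 40 high. Origin: on the desk under its middle. x points into the bay (the way the cartridge goes in), y left, z up. No floor plate: the cartridge slides on the desk. Mouth plane at x = -88 mm; inner walls at y = +-62 mm, 11 mm clear of the cartridge, so only the key centres it; roof underside 32 mm up, end stop at x = +61 mm.
- key_nose (a point): Pointed nose of the orange key rib, at dock x = -79, y = +22 mm, 26 mm above the desk; axes as the dock's. The rib is 10 mm wide, hangs from the roof down to 17.5 mm above the desk and runs straight from here to the end stop; its first 28 mm can be seen from above, as the roof is set back. The cartridge goes in only if its keyway lines up with it.
- bay_home (a point): Where the cartridge's origin lies when it is fully home against the end stop: on the desk at dock x = -12.5 mm, y = 0. Its axes are the dock's, and the cartridge's x axis then points along the dock's x. The cartridge's grip end is then 2 mm inside the mouth plane.
- dock_door (a joint): Angle of the dock's black door, rad: 0 shut across the mouth, growing as it swings outward, at most 1.9; from about 1.6 the mouth is clear for the cartridge. It starts ajar and stays where it is left (light friction, about 0.02 N m, no spring or latch). It cannot shut while the cartridge stands more than about 3 mm proud of its place.
- door_hinge (a point): Point on the door's upright hinge axis, at the mouth's left corner: dock x = -92, y = +74 mm, 20.5 mm above the desk. Its axes are the dock's. The door reaches 142 mm from this axis, towards dock -y when shut and towards dock -x at 1.57 rad.
- door_edge (a point): Point at the door's free edge, 139 mm from the hinge axis, half-way up. The door is 5 mm thick, stands from 5 to 36 mm above the desk, and has an orange finger lip on the outside of this edge that stands 4 mm proud. The axes turn with the door: -y from hinge to edge, -x out of its outer face.
- cartridge: Loose flat grey box, 147 (x) x 102 (y) x 26 mm, about 0.45 kg, too wide for most grippers; flat sides to push on. Origin: middle of its underside. x points to the nose, the end that goes in first (10 mm round corners, brass contacts); the other end has black grip ribs. It rides on four rubber glides at x = +-35, y = +-30 mm, so it also turns easily when pushed off-centre.
- keyway (a point): Mouth of the orange keyway in the cartridge's top, at the nose: cartridge x = +73, y = +22 mm, 20 mm above its underside; axes as the cartridge's. The keyway is 14 mm wide and 11 mm deep, runs straight back along x and is closed 6 mm short of the grip end, so the cartridge goes in only nose first.
- mug: White spotted mug, 82 mm across, 114 mm over the handle, 91 mm tall, standing by the dock's mouth on the side away from the hinge. Origin under its middle. Leave it alone.
- stapler: Red and black stapler, 34 x 119 x 45 mm (long along its y), standing along the dock's hinge side. Origin under its middle. Leave it alone.
- earbud_case: White earbud charging case lying flat with rounded edges, 47 x 64 x 23 mm (long along its y), beside the cartridge. Origin under its middle. Leave it alone.
Mind the look-alikes: they are no part of the job. There is more than one size of the cartridge; the job needs the largest.

How it is judged:
On the way, in this order (a step that is already met when the one before it is completed fails the run):
1. the cartridge is on the key and home in the bay, to within 8 mm (x of cartridge in the frame of bay_home above -0.008 m and angle between the x axis of cartridge and the x axis of bay_home, either way round below 0.06 rad), for 0.1 s.
2. the door is shut on it (value of joint dock_door below 0.06 rad), for 0.2 s.
At the end, for the whole second after the job is handed in: The cartridge lies at rest in the bay on its key, within 5 mm of fully home, 4 mm of the bay's centre line and 0.05 rad of its direction; the door is shut to within 0.06 rad (x of cartridge in the frame of bay_home above -0.005 m and y of cartridge in the frame of bay_home between -0.004 and 0.004 m and angle between the x axis of cartridge and the x axis of bay_home, either way round below 0.05 rad and height (world z) of cartridge below 0.005 m and value of joint dock_door below 0.06 rad and linear speed of cartridge below 0.01 m/s); the robot touches nothing.
It fails at once if the cartridge is lifted more than 12 mm or tipped more than 0.2 rad (height (world z) of cartridge above 0.012 m or angle between cartridge's own z axis and vertical above 0.2 rad).
It fails at once if the mug, stapler or earbud case is moved more than 15 mm (distance of any of mug, stapler, earbud_case from where it was at the start of the episode above 0.015 m).
It also fails if it takes over 72 s, if anything falls off the work surface, if the arm or the gripper's body presses on something with over 40 N, if the wrist force passes 120 N, or if a joint passes its speed limit or range.

## Working session

There is one attempt and no reset: what is moved stays moved. The work goes in short steps, Python scripts to look and compute and a tool call to move; the robot and the scene stay as the last step left them, time stands still between calls to the robot, and variables do not carry over. Pictures are saved under pics/ and viewed, at most 10 in all, crops included, and the job is handed in when it is done.

Besides the shell and the picture viewer there is one more tool, called after "Request:" as name(argument=value, ...) on one line, values as JSON. servo_tool: Moves the arm, as the interface text tells. Its arguments: {"type":"object","properties":{"motion":{"type":"array","items":{"type":"number","minimum":-1,"maximum":1}}},"required":["motion"]}

```bash
ls; mkdir -p pics; cat > h.py <<'E'
import numpy as np, cv2
from plant import manip, eyes, models
def grab(n):
    s=manip.state(); rgb,d=eyes.grab_frame(n); p=eyes.camera_params(n); return s,rgb,d,p
def pts(d,p,T):
    h,w=d.shape; f=h/2/np.tan(np.radians(p['fov_y'])/2)
    v,u=np.mgrid[:h,:w]
    P=np.stack([(u-p['cx'])/f*d,-(v-p['cy'])/f*d,-d],-1)
    return P@T[:3,:3].T+T[:3,3]
E
python3 - <<'E'
from h import *
for n in ['scene','side']:
    s,rgb,d,p=grab(n)
    cv2.imwrite(f'pics/{n}0.png',rgb[...,::-1]); print(n,p)
    np.savez(f'{n}0.npz',rgb=rgb,P=pts(d,p,np.array(p['pose'])),d=d)
    for l in ['dock','dock_door','cartridge','mug','stapler','earbud_case']:
        W=np.load(f'{n}0.npz')['P']
        for r in models.regions_of(n,l)[:4]:
            m=r['mask']&(d>0); q=W[m]
            print(l,round(r['p'],2),np.round(r['pixel']),m.sum(),np.round(np.median(q,0),3),np.round(np.percentile(q,2,axis=0),3),np.round(np.percentile(q,98,axis=0),3))
E
```

```text
pics
scene {'fov_y': 47.65413688974105, 'cx': 278.4791373116481, 'cy': 205.51254976054847, 'pose': array([[ 0.7522825 ,  0.47316223, -0.45846324, -0.05070187],
       [-0.65878532,  0.54924496, -0.51413216, -0.60715956],
       [ 0.0085407 ,  0.68880148,  0.7248997 ,  1.04615349],
       [ 0.        ,  0.        ,  0.        ,  1.        ]])}
dock 0.85 [223. 170.] 2168 [0.555 0.331 0.038] [0.496 0.185 0.002] [0.637 0.431 0.044]
dock 0.24 [300. 233.] 1673 [ 0.571 -0.007  0.025] [ 0.507 -0.081  0.006] [0.639 0.07  0.03 ]
dock_door 0.72 [247. 194.] 389 [0.552 0.218 0.023] [0.498 0.175 0.003] [0.613 0.257 0.038]
cartridge 0.91 [361. 277.] 1159 [ 0.597 -0.21   0.018] [ 0.544 -0.258  0.003] [ 0.655 -0.156  0.023]
cartridge 0.65 [245. 272.] 1100 [0.367 0.001 0.019] [ 0.315 -0.046  0.003] [0.426 0.052 0.023]
mug 0.79 [284. 147.] 661 [0.757 0.264 0.062] [0.71  0.231 0.009] [0.812 0.309 0.091]
stapler 0.92 [187. 184.] 430 [0.43  0.356 0.036] [0.419 0.309 0.001] [0.451 0.426 0.047]
earbud_case 0.67 [344. 195.] 252 [0.774 0.038 0.019] [0.749 0.018 0.002] [0.811 0.061 0.025]
side {'fov_y': 48.999
[... 646 characters left out ...]
 [ 0.547 -0.258  0.002] [ 0.661 -0.16   0.023]
cartridge 0.8 [190. 255.] 1591 [ 0.377 -0.     0.02 ] [ 0.321 -0.048  0.002] [0.435 0.056 0.023]
cartridge 0.78 [286. 249.] 2759 [ 0.581 -0.015  0.027] [ 0.513 -0.082  0.004] [0.649 0.07  0.03 ]
mug 0.85 [353. 164.] 1371 [0.77  0.243 0.06 ] [0.714 0.23  0.002] [0.811 0.313 0.092]
stapler 0.84 [223. 160.] 453 [0.442 0.338 0.037] [ 0.423  0.308 -0.   ] [0.457 0.423 0.046]
earbud_case 0.77 [372. 233.] 448 [0.78  0.035 0.022] [0.752 0.02  0.009] [0.811 0.062 0.025]
earbud_case 0.74 [352. 166.] 1338 [0.77  0.243 0.061] [0.714 0.23  0.005] [0.811 0.311 0.092]
earbud_case 0.24 [266. 167.] 1793 [0.556 0.309 0.04 ] [0.502 0.182 0.008] [0.64  0.423 0.044]
```

```bash
python3 - <<'E'
import cv2
for n,(a,b,c,e) in {'scene':(100,350,140,420),'side':(110,380,130,430)}.items():
    i=cv2.imread(f'pics/{n}0.png')[a:b,c:e]; i=cv2.resize(i,None,fx=2.2,fy=2.2,interpolation=cv2.INTER_CUBIC); cv2.imwrite(f'pics/{n}0c.png',i)
E
```

```text
(no output)
```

View pics/scene0c.png

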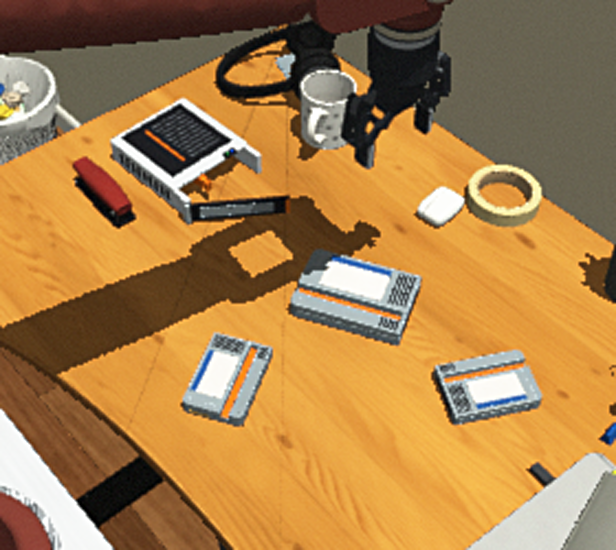

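View pics/side0c.png

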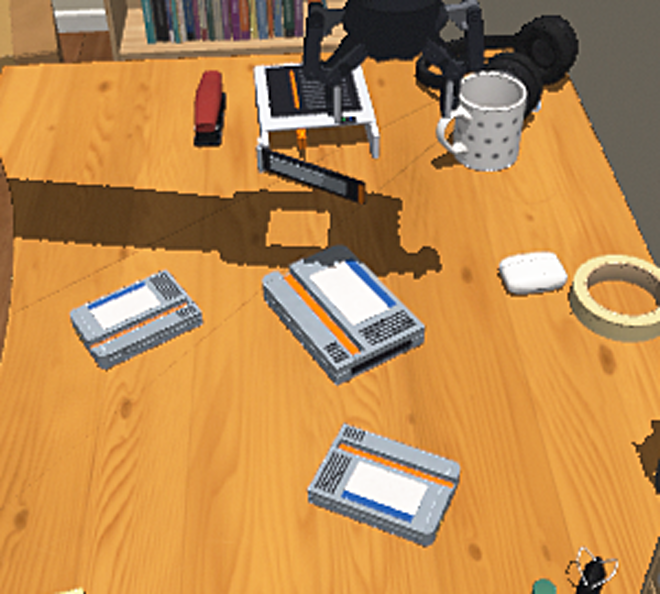

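Candidates for the cartridge are three grey boxes in the scene picture: centre (300,233), lower right (361,277) and lower left (245,272). By measured size the centre one, about 147x102 mm, is the largest, so I choose it. Its nose points up-left towards the dock. The dock mouth faces -y, with the door hinged on its -x side and ajar. The mug stands on the +x side of the mouth.

```bash
cat >> h.py <<'E'
from scipy.spatial.transform import Rotation as R
def wristT(s,p):
    T=np.eye(4); q=np.array(s['tool_rot']); T[:3,:3]=R.from_quat(q[[1,2,3,0]]).as_matrix(); T[:3,3]=s['tool_pos']; return T@np.array(p['T_tool_cam'])
def rect(q):
    (c,(w,h),a)=cv2.minAreaRect((q[:,:2]*1000).astype(np.float32)); return np.round(c,1),round(w,1),round(h,1),round(a,1)
def world(n):
    s,rgb,d,p=grab(n); T=wristT(s,p) if n=='wrist' else np.array(p['pose'])
    W=pts(d,p,T); W[d<=0]=np.nan; return s,rgb,W
E
python3 - <<'E'
from h import *
s,rgb,W=world('wrist'); print({k:np.round(v,3) for k,v in s.items()})
cv2.imwrite('pics/w0.png',rgb[...,::-1])
A={'wrist':(rgb,W)}
for n in ['scene','side']:
    z=np.load(n+'0.npz'); P=z['P'].copy(); P[z['d']<=0]=np.nan; A[n]=(z['rgb'],P)
for n,(rgb,W) in A.items():
    X,Y,Z=W[...,0],W[...,1],W[...,2]
    m=(np.hypot(X-.58,Y+.007)<.1)&(Z>.021)&(Z<.036)
    m=cv2.morphologyEx(m.astype(np.uint8),cv2.MORPH_OPEN,np.ones((3,3)))>0
    if m.sum()>50: print(n,'cart',m.sum(),rect(W[m]),np.median(Z[m]))
    hsv=cv2.cvtColor(rgb,cv2.COLOR_RGB2HSV); o=(hsv[...,0]>4)&(hsv[...,0]<15)&(hsv[...,1]>190)&(hsv[...,2]>120)
    for nm,mm in [('keyway',o&(np.hypot(X-.58,Y+.007)<.1)&(Z>.008)),('dockorange',o&(np.hypot(X-.56,Y-.29)<.15)&(Z>.01))]:
        k,l,st,c=cv2.connectedComponentsWithStats(mm.astype(np.uint8))
        for i in range(1,k):
            if st[i,4]>8: q=W[l==i]; print(n,nm,st[i,4],np.round(c[i]),np.round(np.mean(q,0),3),rect(q))
    m=(np.hypot(X-.56,Y-.33)<.13)&(Z>.036)&(Z<.05)
    if m.sum()>50: print(n,'dock',m.sum(),rect(W[m]),np.median(Z[m]))
E
```

```text
{'time': np.float64(0.7), 'joint_pos': array([-0.119,  0.053,  1.613,  0.   ,  1.476, -0.119]), 'joint_vel': array([-0.   ,  0.   ,  0.   ,  0.001, -0.001, -0.002]), 'joint_efforts': array([ -0.   , -39.356, -37.037,  -0.   ,   0.   ,  -0.   ]), 'tool_pos': array([0.625, 0.   , 0.231]), 'tool_rot': array([0.   , 0.707, 0.707, 0.   ]), 'contact_force': array([-1.779,  0.482,  0.202]), 'ft_torque': array([ 0.047, -0.008, -0.008]), 'grasp_force': np.float64(0.0), 'gripper_width': np.float64(1.003)}
wrist cart 10074 (array([579.3,   0.6]), 102.1, 147.2, 29.0) 0.026384236222520868
scene cart 1245 (array([577.5,  -0.8]), 107.9, 147.3, 30.1) 0.02583044864516726
scene dockorange 36 [214. 166.] [0.546 0.369 0.041] (array([546.4, 369. ]), 9.9, 87.1, 3.1)
scene dockorange 20 [233. 183.] [0.551 0.279 0.028] (array([550.8, 284.2]), 27.2, 11.8, 78.2)
scene dock 1443 (array([536.3, 317.9]), 210.3, 237.3, 3.8) 0.040216194990567056
side cart 2097 (array([579.8,   0.7]), 103.8, 149.4, 29.3) 0.027087452704629533
side dockorange 23 [266. 173.] [0.552 0.279 0.028] (array([551.6, 291.9]), 8.7, 44.0, 3.1)
side dockorange 11 [293. 198.] [0.614 0.175 0.023] (array([614.9, 175.7]), 5.3, 2.6, 84.9)
side dock 1354 (array([553.6, 344.6]), 215.0, 232.6, 57.4) 0.04157463435029374
```

View pics/w0.png

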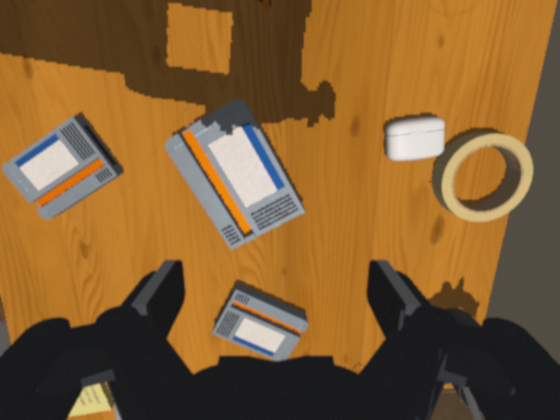

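The wrist picture shows the chosen cartridge at about (235,170), with its keyway on the left and grip ribs at lower right. The earbud case is at (415,138) and the dock is above the view. Tool x is world +y and tool y is world +x. Next I move towards the dock to look at it and the door from above.

Request:
servo_tool(motion=[-1,0.4,-0.2,0,0,-1,0.9,-0.4,0,0,-1,0.9,-0.4,0,0,-1,0.9,-0.4,0,0])

```text
time: 1.25
tool_pos: [0.5771, 0.108, 0.2315]
tool_rot: [0.0, 0.707, 0.707, -0.0]
contact_force: [0.4, -0.1, -0.1]
gripper_width: 0.14
grasp_force: 0.0
```

```bash
python3 - <<'E'
from h import *
s,rgb,W=world('wrist'); print(s['tool_pos'],s['gripper_width'])
cv2.imwrite('pics/w1.png',rgb[...,::-1]); np.savez('w1.npz',rgb=rgb,W=W)
X,Y,Z=W[...,0],W[...,1],W[...,2]
hsv=cv2.cvtColor(rgb,cv2.COLOR_RGB2HSV); o=(hsv[...,0]>4)&(hsv[...,0]<15)&(hsv[...,1]>190)&(hsv[...,2]>100)&(Z>.01)
k,l,st,c=cv2.connectedComponentsWithStats(o.astype(np.uint8))
for i in range(1,k):
    if st[i,4]>15: q=W[l==i]; print(st[i,4],np.round(c[i]),np.round(np.mean(q,0),4),rect(q))
m=(np.hypot(X-.56,Y-.33)<.16)&(Z>.037)&(Z<.046); print('dock',m.sum(),rect(W[m]),np.nanmedian(Z[m]))
for r in models.regions_of('wrist','dock_door')[:2]:
    q=W[r['mask']&(Z>.03)]; print('door',r['p'],r['pixel'],rect(q))
E
```

```text
[0.57710736 0.10797856 0.23147903] 0.1400937941805756
19 [261. 269.] [0.5709 0.1169 0.2548] (array([570.9, 114. ]), 0.5, 9.5, 1.7)
16 [ 99. 282.] [ 0.3463 -0.0331  0.012 ] (array([346.6, -33. ]), 15.6, 3.1, 23.7)
dock 189 (array([564.9, 247.6]), 102.3, 135.0, 74.8) 0.03979387803041018
door 0.61 [258.9, 76.0] (array([560.6, 216.7]), 8.4, 139.9, 54.7)
```

View pics/w1.png

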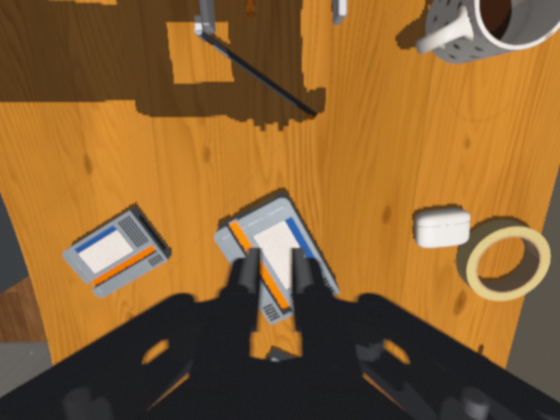

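The wrist picture shows the door running from its hinge at (205,30) to its edge at (315,115), with the mug handle at (430,45). The door is open about 0.67 rad. I'll put the closed fingers behind it near the edge.

Request:
servo_tool(motion=[-1,0.5,0.17,0.2,0,-1,0.95,0.34,0.5,0,-1,0.95,0.34,0.9,0,-1,0.95,0.34,0.9,0,-1,0.95,0.34,0.9,0])

```text
time: 1.98
tool_pos: [0.619, 0.2209, 0.1248]
tool_rot: [0.001, 0.708, 0.707, 0.001]
contact_force: [0.9, 0.3, 0.2]
gripper_width: -0.002
grasp_force: 0.0
```

Request:
servo_tool(motion=[-1,0,0,0.4,0,-1,0,0,0.75,0,-1,0,0,0.91,0,-1,0,0,0.91,0])

```text
time: 2.48
tool_pos: [0.6182, 0.2214, 0.0147]
tool_rot: [0.0, 0.707, 0.707, 0.0]
contact_force: [0.1, 0.9, 0.1]
gripper_width: -0.003
grasp_force: 0.0
```

Request:
servo_tool(motion=[-1,-0.12,-0.12,0,0,-1,-0.23,-0.25,0,0,-1,-0.4,-0.41,0,0,-1,-0.49,-0.57,0,0,-1,-0.57,-0.75,0,0])

```text
time: 3.1
tool_pos: [0.5303, 0.1534, 0.018]
tool_rot: [0.002, 0.707, 0.707, 0.003]
contact_force: [0.3, -0.2, 0.7]
gripper_width: -0.002
grasp_force: 0.2
```

Request:
servo_tool(motion=[-1,-0.01,-0.12,0,0,-1,-0.01,-0.22,0,0,-1,-0.01,-0.3,0,0,-1,-0.01,-0.3,0,0])

```text
time: 3.6
tool_pos: [0.4916, 0.1527, 0.0144]
tool_rot: [0.0, 0.707, 0.707, 0.0]
contact_force: [0.0, -0.4, 1.4]
gripper_width: 0.002
grasp_force: 0.0
```

```bash
python3 - <<'E'
from h import *
for n in ['scene','side']:
    s,rgb,W=world(n); cv2.imwrite(f'pics/{n}1.png',rgb[...,::-1])
    for r in models.regions_of(n,'dock_door')[:1]:
        q=W[r['mask']&(W[...,2]>.015)&(W[...,2]<.045)]; print('door',r['p'],r['pixel'],rect(q))
    X,Y,Z=W[...,0],W[...,1],W[...,2]
    m=(np.hypot(X-.58,Y)<.1)&(Z>.021)&(Z<.036); m=cv2.morphologyEx(m.astype(np.uint8),cv2.MORPH_OPEN,np.ones((3,3)))>0
    print('cart',rect(W[m]))
    m=(np.hypot(X-.56,Y-.34)<.12)&(Y>.26)&(Z>.036)&(Z<.046); m=cv2.morphologyEx(m.astype(np.uint8),cv2.MORPH_OPEN,np.ones((3,3)))>0
    print('dock',m.sum(),rect(W[m]))
E
```

```text
door 0.43 [241.7, 220.6] (array([480.7, 186.6]), 146.8, 8.2, 73.6)
cart (array([ 5.775e+02, -3.000e-01]), 106.9, 147.3, 29.0)
dock 273 (array([507.2, 348.1]), 83.5, 112.0, 50.8)
cart (array([579.8,   0.7]), 104.9, 149.8, 29.3)
dock 1176 (array([583.3, 364.6]), 112.5, 152.9, 2.8)
```

Request:
servo_tool(motion=[-1,0,0.08,-0.5,0,-1,0.2,0.4,-1,0,-1,0.4,0.65,-1,0,-1,0.4,0.65,-1,0])

```text
time: 4.3
tool_pos: [0.5727, 0.2019, 0.136]
tool_rot: [0.001, 0.707, 0.708, 0.002]
contact_force: [-0.1, -0.2, 0.8]
gripper_width: 0.006
grasp_force: 0.0
```

Request:
servo_tool(motion=[-1,0.2,0,-0.6,0,-1,0.2,0,-0.8,0,-1,0.2,0,-0.8,0])

```text
time: 4.68
tool_pos: [0.5712, 0.2249, 0.2338]
tool_rot: [0.002, 0.707, 0.707, 0.003]
contact_force: [-0.8, 0.2, -0.7]
gripper_width: 0.001
grasp_force: 0.0
```

```bash
python3 - <<'E'
from h import *
s,rgb,W=world('wrist'); print(s['tool_pos'],s['time'])
cv2.imwrite('pics/w2.png',rgb[...,::-1]); np.savez('w2.npz',rgb=rgb,W=W)
X,Y,Z=W[...,0],W[...,1],W[...,2]
hsv=cv2.cvtColor(rgb,cv2.COLOR_RGB2HSV); o=(hsv[...,0]>4)&(hsv[...,0]<16)&(hsv[...,1]>180)&(hsv[...,2]>80)&(Z>.012)&(Z<.06)&(Y>.1)
k,l,st,c=cv2.connectedComponentsWithStats(o.astype(np.uint8))
for i in range(1,k):
    if st[i,4]>15: q=W[l==i]; print(st[i,4],np.round(c[i]),np.round(np.mean(q,0),4),rect(q))
m=(X>.47)&(X<.68)&(Y>.24)&(Z>.036)&(Z<.046); m=cv2.morphologyEx(m.astype(np.uint8),cv2.MORPH_OPEN,np.ones((3,3)))>0
print('dock',m.sum(),rect(W[m]),np.nanmedian(Z[m]))
for a in np.arange(.255,.43,.02):
    q=W[m&(abs(Y-a)<.002)]; 
    if len(q): print(a,np.round([q[:,0].min(),q[:,0].max()],4))
E
```

```text
[0.57116663 0.22488556 0.23382989] 4.675
326 [249.  40.] [0.5465 0.3635 0.0417] (array([546.6, 362.7]), 4.2, 71.3, 3.6)
18 [120.  12.] [0.4242 0.388  0.0386] (array([424.1, 388. ]), 15.5, 1.0, 87.1)
79 [257. 124.] [0.5525 0.2852 0.0338] (array([552.1, 283.7]), 9.5, 11.3, 0.1)
dock 16545 (array([569.8, 328.9]), 143.7, 142.6, 1.1) 0.040794538554214055
0.255 [0.5011 0.5063]
0.29500000000000004 [0.504  0.6397]
0.31500000000000006 [0.5019 0.6412]
0.3350000000000001 [0.5015 0.6398]
0.3550000000000001 [0.4997 0.6389]
0.3750000000000001 [0.4993 0.6373]
0.39500000000000013 [0.4977 0.6363]
```

View pics/w2.png

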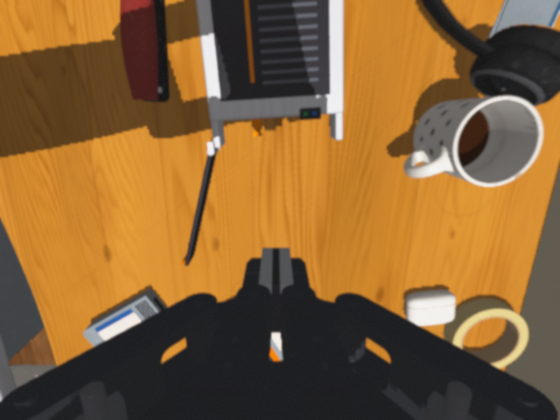

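The wrist picture shows the dock mouth at rows 115-140, the key nose at (257,124), and the door fully open from (212,148) to (188,262). The dock heading is about 93.2 deg and its centre line is x = 0.5693-0.056(y-0.355). Next I turn the cartridge by pushing the tail end of its right side towards -x.

Request:
servo_tool(motion=[-1,-0.5,0.1,0.1,0,-1,-1,0.3,0.3,0,-1,-1,0.3,0.4,0,-1,-1,0.3,0.4,0])

```text
time: 5.22
tool_pos: [0.6035, 0.1038, 0.1781]
tool_rot: [-0.003, 0.708, 0.707, -0.002]
contact_force: [0.0, 0.9, -0.7]
gripper_width: 0.004
grasp_force: 0.0
```

Request:
servo_tool(motion=[-1,-0.5,0.4,0.1,0,-1,-1,0.8,0.4,0,-1,-1,0.8,0.6,0,-1,-1,0.8,0.6,0])

```text
time: 5.72
tool_pos: [0.6996, -0.0157, 0.105]
tool_rot: [-0.003, 0.707, 0.707, -0.003]
contact_force: [-0.1, 0.7, -0.1]
gripper_width: -0.002
grasp_force: 0.0
```

Request:
servo_tool(motion=[-1,-0.12,0,0.4,0,-1,-0.12,0,0.83,0,-1,-0.12,0,0.83,0,-1,-0.12,0,0.83,0])

```text
time: 6.22
tool_pos: [0.7032, -0.0287, 0.0135]
tool_rot: [0.001, 0.707, 0.708, 0.001]
contact_force: [0.8, -0.6, 1.1]
gripper_width: -0.003
grasp_force: 0.0
```

Request:
servo_tool(motion=[-1,0,-0.12,0,0,-1,0,-0.25,0,0,-1,0,-0.32,0,0,-1,0,-0.38,0,0,-1,0,-0.38,0,0])

```text
time: 6.85
tool_pos: [0.6576, -0.0299, 0.0125]
tool_rot: [0.001, 0.707, 0.707, 0.001]
contact_force: [3.2, 1.6, 2.5]
gripper_width: -0.0
grasp_force: 1.5
```

```bash
cat >> h.py <<'E'
def cart(n,c,r=.1):
    "fit cartridge top from depth; returns centre mm, heading deg near 105"
    s,rgb,W=world(n); X,Y,Z=W[...,0],W[...,1],W[...,2]
    m=(np.hypot(X-c[0],Y-c[1])<r)&(Z>.021)&(Z<.031)
    m=cv2.morphologyEx(m.astype(np.uint8),cv2.MORPH_OPEN,np.ones((3,3)))
    k,l,st,_=cv2.connectedComponentsWithStats(m); i=1+np.argmax(st[1:,4]); 
    (cc,(w,h),a)=cv2.minAreaRect((W[l==i][:,:2]*1000).astype(np.float32))
    a=(a+(90 if h>w else 0))%180
    hsv=cv2.cvtColor(rgb,cv2.COLOR_RGB2HSV); o=(hsv[...,0]>4)&(hsv[...,0]<16)&(hsv[...,1]>170)&(hsv[...,2]>80)&(np.hypot(X-c[0],Y-c[1])<r)&(Z>.01)
    k,l,st,_=cv2.connectedComponentsWithStats(o.astype(np.uint8)); kw=None
    if k>1:
        q=W[l==1+np.argmax(st[1:,4])]; kw=(rect(q))
    print(n,round(s['time'],2),'cart',np.round(cc,1),round(min(w,h),1),round(max(w,h),1),'head',round(a,1),'keyway',kw)
E
python3 -c "
from h import *
for n in ['side','scene','wrist']: cart(n,(.575,.0))"
```

```text
side 6.85 cart [579.1   4.4] 118.6 154.7 head 114.3 keyway (array([537.4,  31.2]), 9.7, 62.4, 24.7)
scene 6.9 cart [587.6   9.4] 76.5 148.2 head 113.0 keyway (array([536.1,  33.9]), 8.8, 54.1, 23.4)
wrist 6.95 cart [585.6  13.3] 67.5 140.2 head 113.9 keyway (array([558.2, -25.8]), 65.1, 87.8, 61.8)
```

Request:
servo_tool(motion=[-1,0,-0.06,0,0,-1,0,-0.1,0,0,-1,0,-0.13,0,0,-1,0,-0.13,0,0])

```text
time: 7.5
tool_pos: [0.6393, -0.0298, 0.0097]
tool_rot: [-0.001, 0.707, 0.707, -0.001]
contact_force: [0.6, -0.2, 0.6]
gripper_width: 0.002
grasp_force: 0.1
```

```bash
python3 -c "
from h import *
for n in ['side','scene']: cart(n,(.575,.0))"
```

```text
side 7.5 cart [559.6   7.4] 104.6 152.4 head 107.9 keyway (array([528.4,  36.3]), 9.7, 72.8, 18.1)
scene 7.55 cart [574.2  10.6] 72.7 149.5 head 106.2 keyway (array([528.7,  31.6]), 8.1, 70.9, 18.2)
```

Request:
servo_tool(motion=[-1,0,0.15,-0.1,0,-1,0,0.15,-0.6,0,-1,-0.4,-0.2,-0.6,0,0.6,-0.83,-0.52,-0.6,0,0.6,-0.83,-0.52,-0.6,0])

```text
time: 8.22
tool_pos: [0.5754, -0.1317, 0.0817]
tool_rot: [-0.001, 0.709, 0.706, -0.001]
contact_force: [0.3, 0.0, -0.4]
gripper_width: 0.419
grasp_force: 0.0
```

Request:
servo_tool(motion=[0.6,0,0,0,-0.07,0.6,0,0,0.3,-0.07,0.6,0,0,0.65,-0.07,0.6,0,0,0.65,-0.07])

```text
time: 8.72
tool_pos: [0.5747, -0.1276, 0.0002]
tool_rot: [-0.005, 0.687, 0.726, -0.002]
contact_force: [0.0, -1.2, -0.3]
gripper_width: 0.8
grasp_force: 0.0
```

```bash
python3 -c "
from h import *
for n in ['side','scene','wrist']: cart(n,(.565,.007))
s,rgb,W=world('wrist'); cv2.imwrite('pics/w3.png',rgb[...,::-1])"
```

```text
side 8.72 cart [514.9  12.2] 22.0 112.5 head 107.1 keyway (array([533.3,  20.2]), 9.2, 48.0, 15.7)
scene 8.78 cart [573.6  10.6] 72.0 150.7 head 104.9 keyway (array([550.5, -36.7]), 8.5, 46.2, 19.0)
wrist 8.82 cart [571.7 -35.8] 59.2 102.7 head 17.5 keyway (array([550.5, -42.2]), 12.6, 47.8, 17.8)
```

View pics/w3.png

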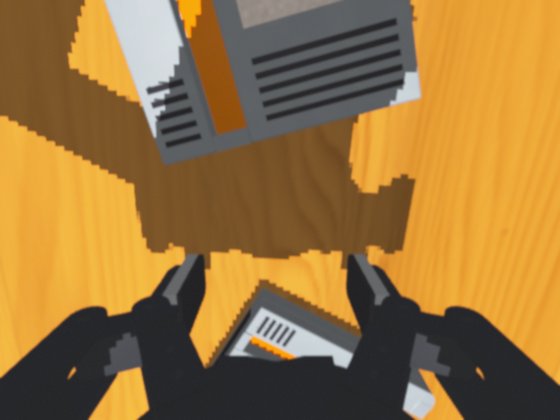

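The wrist picture shows the tail with its left corner at (165,160) and right corner at (415,98). The finger tips are at (195,258) and (355,258), so the left finger will hit near the left tail corner and square the cartridge up. I push ahead.

Request:
servo_tool(motion=[0.6,0.15,0,-0.03,0,0.6,0.27,0,-0.03,0,0.6,0.35,0,-0.03,0,0.6,0.43,0,-0.03,0,0.6,0.5,0,-0.03,0])

```text
time: 9.55
tool_pos: [0.575, -0.0697, 0.0085]
tool_rot: [0.001, 0.687, 0.726, -0.0]
contact_force: [-0.8, -4.4, 2.8]
gripper_width: 0.799
grasp_force: 1.8
```

Request:
servo_tool(motion=[0.6,0.06,0,0,0,0.6,0.12,0,0,0,0.6,0.18,0,0,0,0.6,0.22,0,0,0,0.6,0.22,0,0,0])

```text
time: 10.18
tool_pos: [0.5734, -0.0425, 0.0079]
tool_rot: [-0.0, 0.687, 0.726, 0.0]
contact_force: [0.3, -0.4, 1.5]
gripper_width: 0.797
grasp_force: 0.6
```

```bash
python3 -c "
from h import *
for n in ['side','scene','wrist']: cart(n,(.575,.04),.12)
"
```

```text
side 10.18 cart [579.1 -11.8] 33.5 58.0 head 7.5 keyway (array([555.4,  -1.3]), 24.5, 8.8, 87.5)
scene 10.22 cart [582.2  67.7] 69.8 106.7 head 98.8 keyway (array([545.5,  61.3]), 8.6, 94.9, 7.2)
wrist 10.28 cart [573.6  11.4] 102.7 123.0 head 98.7 keyway (array([549.1,  22.5]), 12.6, 95.7, 8.5)
```

Request:
servo_tool(motion=[-0.2,-0.06,0,-0.1,0,-1,-0.06,0,-0.5,0,-1,0.4,-0.35,-0.5,0,-1,0.86,-0.69,-0.5,0,-1,0.86,-0.69,-0.5,0])

```text
time: 10.95
tool_pos: [0.4828, 0.057, 0.0679]
tool_rot: [-0.001, 0.687, 0.727, -0.0]
contact_force: [0.1, -1.0, 0.6]
gripper_width: 0.004
grasp_force: 0.0
```

Request:
servo_tool(motion=[-1,0,0,0,0,-1,0,0,0.25,0,-1,0,0,0.46,0,-1,0,0,0.46,0])

```text
time: 11.45
tool_pos: [0.4844, 0.0541, 0.0113]
tool_rot: [-0.001, 0.688, 0.726, -0.001]
contact_force: [0.0, -0.1, 0.0]
gripper_width: -0.001
grasp_force: 0.0
```

Request:
servo_tool(motion=[-1,0,0.08,0,0,-1,0,0.14,0,0,-1,0,0.19,0,0,-1,0,0.23,0,0,-1,0,0.23,0,0])

```text
time: 12.08
tool_pos: [0.5134, 0.0568, 0.0131]
tool_rot: [0.001, 0.687, 0.726, 0.0]
contact_force: [-1.1, -0.2, -0.5]
gripper_width: -0.001
grasp_force: 0.4
```

```bash
python3 -c "
from h import *
for n in ['side','scene','wrist']: cart(n,(.575,.045),.12)
"
```

```text
side 12.07 cart [576.8  44. ] 108.3 151.4 head 95.1 keyway (array([555. ,  77.1]), 12.2, 63.8, 2.3)
scene 12.12 cart [596.5  30. ] 74.7 125.8 head 89.9 keyway (array([561.8,  29.5]), 8.9, 96.6, 6.6)
wrist 12.18 cart [596.   62.8] 67.6 114.2 head 95.2 keyway (array([555.2,  78.4]), 13.1, 49.5, 9.6)
```

Request:
servo_tool(motion=[-1,0,0.03,0,0,-1,0,0.06,0,0,-1,0,0.07,0,0,-1,0,0.07,0,0])

```text
time: 12.72
tool_pos: [0.5212, 0.0572, 0.0128]
tool_rot: [0.0, 0.687, 0.726, 0.0]
contact_force: [-2.4, -0.5, 0.5]
gripper_width: 0.001
grasp_force: 1.1
```

Request:
servo_tool(motion=[-1,0,-0.2,0,0,-1,0,-0.2,-0.5,0,0.2,-0.5,0.2,-0.5,0,0.6,-1,0.67,-0.5,0,0.6,-1,0.67,-0.5,0])

```text
time: 13.35
tool_pos: [0.6109, -0.0609, 0.0742]
tool_rot: [0.002, 0.688, 0.726, 0.001]
contact_force: [-0.2, 0.3, -0.4]
gripper_width: 0.637
grasp_force: 0.0
```

Request:
servo_tool(motion=[0.6,0,0,0,0,0.6,0,0,0.25,0,0.6,0,0,0.54,0,0.6,0,0,0.54,0])

```text
time: 13.85
tool_pos: [0.6045, -0.0569, 0.0047]
tool_rot: [-0.003, 0.687, 0.727, -0.002]
contact_force: [-0.1, -0.2, -0.3]
gripper_width: 0.798
grasp_force: 0.0
```

```bash
python3 -c "
from h import *
for n in ['side','scene','wrist']: cart(n,(.585,.045),.12)
"
```

```text
side 13.85 cart [544.9  80.2] 21.9 74.1 head 93.3 keyway (array([562.7,  84.4]), 11.3, 47.7, 5.0)
scene 13.9 cart [602.5  54.1] 69.4 132.0 head 93.4 keyway (array([567.2,  47.2]), 8.1, 129.1, 2.9)
wrist 13.95 cart [588.8  11.7] 83.5 102.7 head 3.7 keyway (array([565.9,  11.1]), 11.6, 73.6, 3.9)
```

Request:
servo_tool(motion=[0.6,0,-0.1,0,0,0.6,0.15,-0.1,0,0,0.6,0.32,-0.1,0,0,0.6,0.48,-0.1,0,0,0.6,0.6,-0.1,0,0])

```text
time: 14.62
tool_pos: [0.5928, 0.0141, 0.009]
tool_rot: [0.001, 0.687, 0.727, 0.0]
contact_force: [1.0, -5.1, 4.7]
gripper_width: 0.804
grasp_force: 2.7
```

Request:
servo_tool(motion=[0.6,0.14,0,0,0,0.6,0.26,0,0,0,0.6,0.34,0,0,0,0.6,0.4,0,0,0,0.6,0.4,0,0,0])

```text
time: 15.25
tool_pos: [0.5894, 0.0621, 0.0082]
tool_rot: [-0.0, 0.687, 0.726, 0.0]
contact_force: [0.1, -0.4, 1.0]
gripper_width: 0.804
grasp_force: 0.4
```

```bash
cat >> h.py <<'E'
def key(c=(.58,.14),r=.12):
    "keyway lateral error (mm) against the key line, several cameras, by fitting the orange strip"
    for n in ['side','scene','wrist']:
        s,rgb,W=world(n); X,Y,Z=W[...,0],W[...,1],W[...,2]
        hsv=cv2.cvtColor(rgb,cv2.COLOR_RGB2HSV); o=(hsv[...,0]>4)&(hsv[...,0]<16)&(hsv[...,1]>170)&(hsv[...,2]>60)&(abs(X-c[0]+.02)<.05)&(abs(Y-c[1])<r)&(Z>.01)&(Z<.045)
        k,l,st,_=cv2.connectedComponentsWithStats(o.astype(np.uint8))
        for i in range(1,k):
            if st[i,4]>12:
                (cc,(w,h),a)=cv2.minAreaRect((W[l==i][:,:2]*1000).astype(np.float32))
                print(n,st[i,4],np.round(cc,1),round(w,1),round(h,1),round(a,1),'lat err',round(cc[0]-(547.3-.056*(cc[1]-355)),1),'Yrange',np.round(np.percentile(W[l==i][:,1],[1,99]),4))
E
python3 -c "
from h import *
key()
for n in ['side','scene','wrist']: cart(n,(.58,.165),.12)
s,rgb,W=world('side'); cv2.imwrite('pics/s4.png',cv2.resize(rgb[130:290,180:380,::-1],None,fx=3.5,fy=3.5))"
```

```text
side 25 [564.8 100.9] 33.1 10.3 82.0 lat err 3.3 Yrange [0.0866 0.1159]
scene 46 [562.7 169.3] 9.3 93.6 1.4 lat err 5.0 Yrange [0.1234 0.2142]
wrist 6637 [561.2 125.3] 12.3 97.4 3.1 lat err 1.0 Yrange [0.0783 0.173 ]
side 15.4 cart [590.   93.9] 46.2 68.5 head 2.8 keyway (array([564.1,  82.1]), 68.6, 9.5, 87.3)
scene 15.45 cart [597.2 175.5] 69.3 92.7 head 92.1 keyway (array([562. , 166.2]), 9.2, 87.6, 2.5)
wrist 15.5 cart [584.6 111.9] 102.9 121.3 head 93.3 keyway (array([561.3, 125. ]), 12.2, 96.7, 3.2)
```

View pics/s4.png

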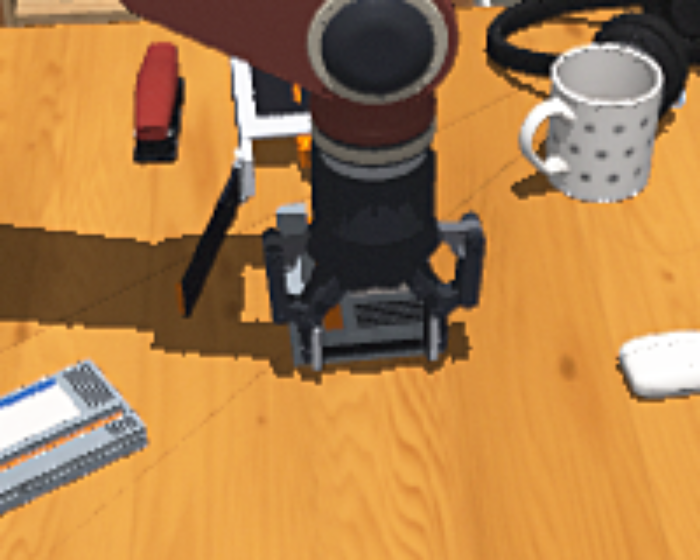

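The side picture shows the cartridge square between the fingers at (370,330), the door clear at left (210,250), and the key nose orange at (305,150). Before inserting, I raise the arm to see the key and keyway in one wrist picture.

Request:
servo_tool(motion=[0.6,-0.06,0,0,0,0.6,-0.06,0,-0.5,0,0.6,0.3,0,-1,0,0.6,0.3,0,-1,0])

```text
time: 16.1
tool_pos: [0.5903, 0.0979, 0.1335]
tool_rot: [0.003, 0.687, 0.727, 0.003]
contact_force: [0.2, 0.6, 0.3]
gripper_width: 0.802
grasp_force: 0.0
```

Request:
servo_tool(motion=[0.6,0.3,0,-0.5,0,0.6,0.3,0,-0.6,0,0.6,0.3,0,-0.6,0,0.6,0.3,0,-0.6,0])

```text
time: 16.6
tool_pos: [0.5842, 0.1318, 0.1973]
tool_rot: [-0.001, 0.688, 0.726, -0.002]
contact_force: [-0.2, -0.2, -1.2]
gripper_width: 0.8
grasp_force: 0.0
```

```bash
python3 -c "
from h import *
s,rgb,W=world('wrist'); print(s['tool_pos']); cv2.imwrite('pics/w5.png',cv2.resize(rgb[0:260,130:430,::-1],None,fx=2.3,fy=2.3))
X,Y,Z=W[...,0],W[...,1],W[...,2]
hsv=cv2.cvtColor(rgb,cv2.COLOR_RGB2HSV); o=(hsv[...,0]>4)&(hsv[...,0]<16)&(hsv[...,1]>170)&(hsv[...,2]>60)&(abs(X-.56)<.04)&(Y>.06)&(Z>.008)&(Z<.05)
k,l,st,_=cv2.connectedComponentsWithStats(o.astype(np.uint8))
for i in range(1,k):
    if st[i,4]>20:
        q=W[l==i]; print(i,st[i],rect(q),np.round(q.mean(0),4))
for a in np.arange(.08,.32,.012):
    q=W[o&(abs(Y-a)<.002)]
    if len(q): print(round(a,3),np.round([q[:,0].min(),q[:,0].max(),q[:,0].mean(),q[:,2].mean()],4),'line',round(.5473-.056*(a-.355),4))
m=(X>.47)&(X<.68)&(Y>.29)&(Z>.036)&(Z<.048)
for a in np.arange(.30,.38,.015):
    q=W[m&(abs(Y-a)<.002)]
    if len(q): print('dock',round(a,3),np.round([q[:,0].min(),q[:,0].max(),(q[:,0].min()+q[:,0].max())/2],4))
"
```

```text
[0.58422515 0.13177744 0.1972885 ]
1 [243   5  13  28 302] (array([552. , 283.2]), 9.9, 21.5, 2.0) [0.5523 0.2818 0.0316]
2 [247 100  14  41 407] (array([557.8, 194.6]), 12.4, 39.0, 3.6) [0.5574 0.1974 0.0154]
3 [248 140   1  24  24] (array([553.2, 163.2]), 0.2, 23.7, 1.6) [0.5532 0.1633 0.0155]
8 [260 171   1  27  27] (array([567. , 129.6]), 0.1, 28.2, 2.3) [0.5669 0.1297 0.0157]
9 [249 172   1  22  22] (array([555.2, 130.4]), 0.2, 22.9, 1.6) [0.5552 0.1307 0.0157]
11 [250 208  11  22  37] (array([558.8,  88.4]), 10.3, 27.0, 27.1) [0.5604 0.0855 0.0155]
0.08 [0.5577 0.569  0.5638 0.0158] line 0.5627
0.092 [0.5574 0.5575 0.5574 0.0155] line 0.562
0.104 [0.5572 0.5572 0.5572 0.0169] line 0.5614
0.116 [0.5556 0.5675 0.5627 0.0159] line 0.5607
0.128 [0.5551 0.5671 0.562  0.0157] line 0.56
0.14 [0.5548 0.5666 0.5601 0.0159] line 0.5593
0.152 [0.5535 0.5535 0.5535 0.0155] line 0.5587
0.164 [0.5531 0.5646 0.5588 0.0155] line 0.558
0.176 [0.5527 0.565  0.5601 0.0152] line 0.5573
0.188 [0.5523 0.5637 0.558  0.0153] line 0.5567
0.2 [0.5521 0.5632 0.5574 0.0157] line 0.556
0.212 [0.5508 0.5617 0.5562 0.0155] line 0.5553
0.272 [0.548  0.5568 0.5522 0.0272] line 0.5519
0.284 [0.5469 0.5569 0.5522 0.0312] line 0.5513
0.296 [0.5562 0.5562 0.5562 0.022 ] line 0.5506
```

View pics/w5.png

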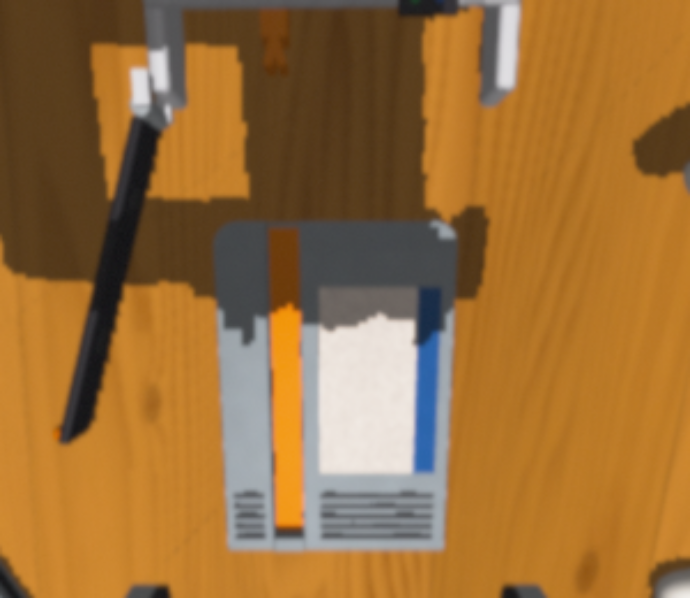

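The picture shows the keyway (strip at column 285) pointing straight at the key rib (275,40). The offset is about 0.5 mm and the heading is 93.3 deg. I go back behind the tail and push in.

Request:
servo_tool(motion=[0.6,-0.4,0,0,0,0.6,-0.74,-0.02,0.2,0,0.6,-0.74,-0.02,0.6,0,0.6,-0.74,-0.02,0.8,0,0.6,-0.74,-0.02,0.8,0])

```text
time: 17.27
tool_pos: [0.5846, 0.0434, 0.0993]
tool_rot: [-0.003, 0.688, 0.726, -0.003]
contact_force: [0.2, -0.3, 0.9]
gripper_width: 0.804
grasp_force: 0.0
```

Request:
servo_tool(motion=[0.6,0,0,0.4,0,0.6,0,0,0.78,0,0.6,0,0,0.78,0,0.6,0.1,0,0.78,0])

```text
time: 17.77
tool_pos: [0.5889, 0.0558, 0.0127]
tool_rot: [0.001, 0.688, 0.726, 0.001]
contact_force: [0.9, -0.5, 0.2]
gripper_width: 0.801
grasp_force: 0.0
```

Request:
servo_tool(motion=[0.6,0.1,0,0,0,0.6,0.2,0,0,0,0.6,0.3,0,0,0,0.6,0.38,0,0,0,0.6,0.44,0,0,0])

```text
time: 18.4
tool_pos: [0.5865, 0.1088, 0.0134]
tool_rot: [0.003, 0.687, 0.727, 0.001]
contact_force: [0.8, -6.0, 5.4]
gripper_width: 0.8
grasp_force: 3.0
```

```bash
python3 -c "
from h import *
key((.58,.17))"
```

```text
side 15 [549.2 280.5] 15.8 3.2 88.0 lat err -2.2 Yrange [0.2725 0.288 ]
side 37 [561.4 152.8] 37.5 12.1 88.4 lat err 2.8 Yrange [0.1359 0.1701]
scene 31 [549.5 278.6] 22.3 11.8 86.9 lat err -2.1 Yrange [0.2689 0.2898]
scene 44 [554.6 217.4] 14.3 88.5 3.1 lat err -0.4 Yrange [0.1755 0.2608]
wrist 6345 [558.4 174.1] 12.2 98.3 3.2 lat err 1.0 Yrange [0.1264 0.2223]
```

Request:
servo_tool(motion=[0.6,0.06,0,0.03,0,0.6,0.13,0,0.03,0,0.6,0.2,0,0.03,0,0.6,0.27,0,0.03,0,0.6,0.34,0,0.03,0])

```text
time: 19.18
tool_pos: [0.5825, 0.1494, 0.0075]
tool_rot: [0.001, 0.687, 0.726, -0.0]
contact_force: [0.8, -4.8, 5.0]
gripper_width: 0.799
grasp_force: 2.7
```

```bash
python3 -c "
from h import *
key((.58,.2))"
```

```text
side 30 [558.1 192.2] 11.2 27.5 3.7 lat err 1.6 Yrange [0.179  0.2061]
scene 51 [555.2 254.8] 13.3 75.6 7.0 lat err 2.3 Yrange [0.2184 0.2921]
wrist 6684 [555.6 214.1] 12.4 97.1 3.3 lat err 0.4 Yrange [0.1671 0.2616]
```

On the key, with no jam. I push on home.

Request:
servo_tool(motion=[0.6,0.12,0,0,0,0.6,0.24,0,0,0,0.6,0.36,0,0,0,0.6,0.48,0,0,0,0.6,0.58,0,0,0])

```text
time: 19.95
tool_pos: [0.5777, 0.2202, 0.0066]
tool_rot: [-0.0, 0.687, 0.726, -0.0]
contact_force: [0.6, -2.5, 0.2]
gripper_width: 0.797
grasp_force: 1.1
```

Request:
servo_tool(motion=[0.6,0.08,0,0,0,0.6,0.14,0,0,0,0.6,0.19,0,0,0,0.6,0.23,0,0,0,0.6,0.23,0,0,0])

```text
time: 20.58
tool_pos: [0.5768, 0.2471, 0.007]
tool_rot: [-0.0, 0.687, 0.726, 0.0]
contact_force: [-0.6, 0.2, 0.1]
gripper_width: 0.797
grasp_force: 0.0
```

Request:
servo_tool(motion=[0.6,0.03,0,0,0,0.6,0.06,0,0,0,0.6,0.09,0,0,0,0.6,0.11,0,0,0])

```text
time: 21.08
tool_pos: [0.5766, 0.2569, 0.0071]
tool_rot: [0.002, 0.687, 0.727, -0.002]
contact_force: [1.5, -16.8, 4.2]
gripper_width: 0.801
grasp_force: 8.5
```

```bash
python3 -c "
from h import *
key((.58,.28)); cart('wrist',(.57,.3),.1); print(manip.state()['contact_force'])"
```

```text
side 26 [552.7 285.9] 25.2 9.8 80.8 lat err 1.6 Yrange [0.2731 0.2962]
scene 27 [545.9 364.6] 8.3 61.5 3.6 lat err -0.9 Yrange [0.3339 0.3951]
wrist 1595 [548.3 343.9] 4.8 34.7 3.5 lat err 0.4 Yrange [0.327  0.3605]
wrist 1070 [553.1 281.2] 10.7 18.8 6.8 lat err 1.7 Yrange [0.2733 0.2902]
wrist 21.23 cart [576.  267.7] 45.2 102.2 head 3.3 keyway (array([548.3, 343.9]), 4.9, 34.6, 3.4)
[  0.54963752 -12.08959222   3.14459063]
```

Request:
servo_tool(motion=[0.6,0.015,0,0,0,0.6,0.015,0,0,0])

```text
time: 21.52
tool_pos: [0.5767, 0.257, 0.0071]
tool_rot: [0.003, 0.687, 0.727, -0.003]
contact_force: [1.2, -18.4, 4.8]
gripper_width: 0.804
grasp_force: 9.0
```

Home: it stopped at the expected place with 18 N against the end stop. Now I retreat and go round to the outer side of the door.

Request:
servo_tool(motion=[0.4,-0.3,0,0,0,-0.2,-0.55,0,-0.3,0,-1,-0.7,-0.2,-0.7,0,-1,-0.7,-0.6,-0.7,0,-1,-0.7,-1,-0.7,0])

```text
time: 22.15
tool_pos: [0.4604, 0.1714, 0.0922]
tool_rot: [0.0, 0.688, 0.726, 0.002]
contact_force: [-1.0, -0.2, 1.0]
gripper_width: -0.003
grasp_force: 0.0
```

Request:
servo_tool(motion=[-1,0,-0.27,0,0,-1,0,-0.27,0.2,0,-1,0,-0.27,0.5,0,-1,0,-0.27,0.65,0,-1,0,-0.27,0.65,0])

```text
time: 22.78
tool_pos: [0.4268, 0.1694, 0.0115]
tool_rot: [-0.001, 0.687, 0.726, -0.001]
contact_force: [-0.1, -0.8, 0.4]
gripper_width: 0.001
grasp_force: 0.0
```

```bash
python3 - <<'E'
from h import *
s=manip.state(); print(s['tool_pos'])
for n in ['scene','side']:
    s,rgb,W=world(n); X,Y,Z=W[...,0],W[...,1],W[...,2]
    if n=='side': cv2.imwrite('pics/s6.png',cv2.resize(rgb[120:280,180:380,::-1],None,fx=3.5,fy=3.5))
    for r in models.regions_of(n,'dock_door')[:1]:
        q=W[r['mask']&(Z>.02)&(Z<.045)]; print('door',r['p'],r['pixel'],rect(q))
    m=(X>.53)&(X<.61)&(Y>.24)&(Y<.29)&(Z>.02)&(Z<.03); q=W[m]; print('cart tail y',len(q),np.percentile(q[:,1],[1,5]) if len(q) else '')
E
```

```text
[0.42683907 0.16941382 0.01150072]
door 0.6 [240.2, 221.3] (array([469.6, 146.2]), 65.1, 8.5, 71.5)
cart tail y 118 [0.26189498 0.26361582]
door 0.71 [240.9, 201.0] (array([484.1, 187.8]), 143.2, 8.6, 72.9)
cart tail y 201 [0.26294319 0.26525669]
```

View pics/s6.png

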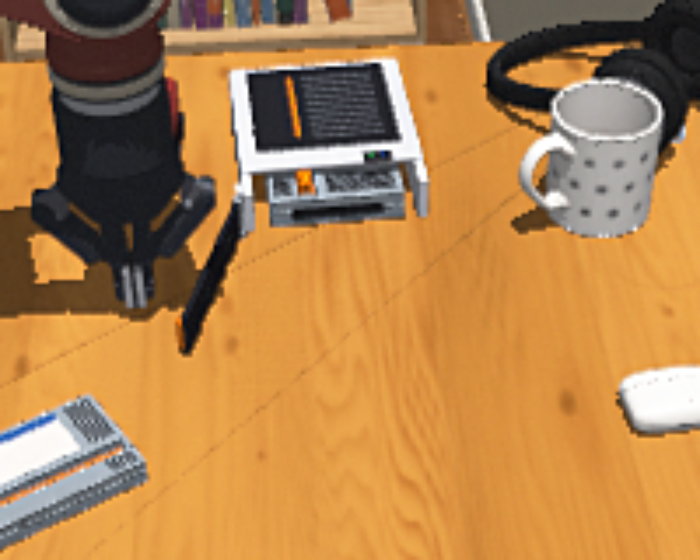

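The side picture shows the cartridge in the bay at (340,195), level with the wall ends. The fingers are outside the door at (135,285). I sweep the door shut.

Request:
servo_tool(motion=[-1,-0.05,0.22,0,0,-1,-0.12,0.45,0,0,-1,-0.14,0.6,0,0,-1,-0.15,0.76,0,0,-1,-0.08,0.99,0,0])

```text
time: 23.6
tool_pos: [0.5486, 0.1661, 0.014]
tool_rot: [0.0, 0.688, 0.726, 0.001]
contact_force: [-0.2, 0.4, -0.0]
gripper_width: 0.002
grasp_force: 0.2
```

Request:
servo_tool(motion=[-1,0.1,0.13,0,0,-1,0.19,0.26,0,0,-1,0.27,0.33,0,0,-1,0.36,0.4,0,0,-1,0.44,0.43,0,0])

```text
time: 24.22
tool_pos: [0.5966, 0.2224, 0.0132]
tool_rot: [0.0, 0.687, 0.726, 0.0]
contact_force: [-0.4, -0.5, 0.5]
gripper_width: 0.001
grasp_force: 0.1
```

Request:
servo_tool(motion=[-1,0.07,0.02,0,0,-1,0.13,0.04,0,0,-1,0.18,0.05,0,0,-1,0.22,0.05,0,0,-1,0.22,0.05,0,0])

```text
time: 24.85
tool_pos: [0.6006, 0.2487, 0.0129]
tool_rot: [-0.0, 0.687, 0.726, 0.0]
contact_force: [0.7, -1.0, -0.2]
gripper_width: -0.002
grasp_force: 0.0
```

Request:
servo_tool(motion=[-1,0.02,0,0,0,-1,0.04,0,0,0,-1,0.05,0,0,0,-1,0.05,0,0,0])

```text
time: 25.35
tool_pos: [0.6005, 0.2501, 0.0129]
tool_rot: [0.002, 0.687, 0.726, -0.003]
contact_force: [-0.5, -14.4, 3.4]
gripper_width: 0.0
grasp_force: 7.0
```

```bash
cat > door.py <<'E'
from h import *
for n in ['scene','side']:
    s,rgb,W=world(n); X,Y,Z=W[...,0],W[...,1],W[...,2]
    cv2.imwrite(f'pics/d_{n}.png',cv2.resize(rgb[120:240,180:380,::-1],None,fx=3.5,fy=3.5))
    for r in models.regions_of(n,'dock_door')[:1]:
        q=W[r['mask']&(Z>.012)&(Z<.037)&(Y<.275)]; print(n,'door',r['p'],r['pixel'],len(q),rect(q),'slope',np.polyfit(q[:,0],q[:,1],1))
E
python3 door.py
```

```text
scene door 0.78 [236.2, 192.1] 174 (array([542.8, 261.6]), 94.9, 23.0, 2.3) slope [0.08001954 0.21364252]
side door 0.74 [269.4, 178.1] 360 (array([572.1, 258.8]), 145.3, 12.7, 3.7) slope [0.06084119 0.22395099]
```

The door is stopped hard at 14 N, and its slope matches the dock's. I back off, raise the arm and verify.

Request:
servo_tool(motion=[-1,-0.2,0,0,0,-1,-0.5,0,-0.2,0,-1,-0.7,-0.1,-0.7,0,-1,-0.9,-0.1,-1,0,-1,-0.9,-0.1,-1,0])

```text
time: 26.18
tool_pos: [0.5972, 0.1444, 0.138]
tool_rot: [0.003, 0.688, 0.725, 0.004]
contact_force: [-0.5, -0.5, 0.3]
gripper_width: -0.002
grasp_force: 0.0
```

Request:
servo_tool(motion=[-1,-0.4,0,-0.5,0,-1,-0.4,0,-0.5,0,-1,-0.4,0,-0.5,0])

```text
time: 26.55
tool_pos: [0.597, 0.0978, 0.1927]
tool_rot: [-0.0, 0.688, 0.726, 0.0]
contact_force: [-0.1, -0.2, 0.8]
gripper_width: -0.002
grasp_force: 0.0
```

```bash
python3 door.py; python3 -c "
from h import *
print(manip.state()['contact_force'])"
```

```text
scene door 0.64 [243.0, 187.2] 214 (array([568.1, 256.9]), 145.1, 9.4, 3.2) slope [0.06058695 0.22245379]
side door 0.65 [275.7, 179.6] 450 (array([572. , 258.9]), 145.2, 12.9, 2.3) slope [0.0574401  0.22596425]
[-0.11156332 -0.34688589 -0.51108787]
```

View pics/d_side.png

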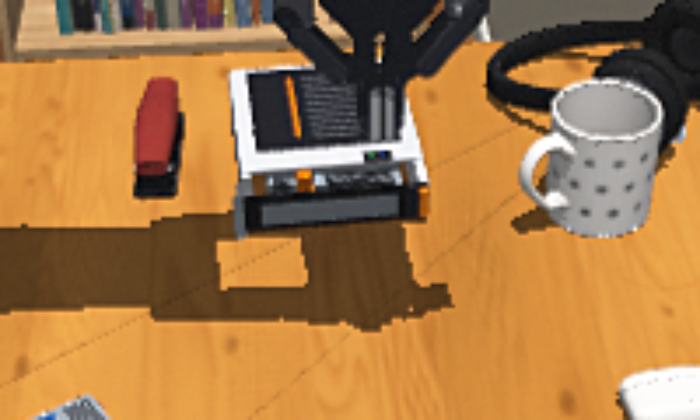

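The picture shows the door shut flat across the mouth, its lip at (423,200), with the cartridge behind it. The door's slope is 0.057-0.061 against the dock's 0.056, so it is shut. I hand the job in.

```bash
python3 -c "
from plant import job_done
print(job_done())"
```

```text
the job is handed in; nothing more can be done
None
```

The cartridge is on its key and fully home in the dock, the door is shut on it, and the job is handed in; hand-in returned no verdict, and the mug, stapler and earbud case were not touched.

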